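# Confirm three picks at the bins, in order

## Robot

A 6-joint arm with a two-finger parallel gripper is mounted at the origin on the work surface. World frame = base frame: x ahead of the robot, y to its left, z up, the work surface at z = 0. Lengths are in mm, angles in rad, forces in N, time in s.
With the tool pointing down it reaches from about 425 to 1125 mm from the base axis. Payload 14.9 kg.
Tool frame: the origin (TCP) lies midway between the tips of the shut fingers; the grasp point (between the pads) lies grasp_offset behind it (grasp_offset is the distance from the TCP to the grasp point, in mm); z points along the fingers, y is the line along which they close (so a half turn about z gives the same grasp; the last joint's range is limited). The gripper opens to 91 mm and grips with 3 to 60 N. Pads are 32 mm wide; open, the fingers measure 118 mm over their backs; the gripper's body (76 mm by 178 mm) begins 60 mm behind the grasp point.
Start: joints at [-1.162, 0.379, 1.734, -0, 1.028, -0.033], TCP at [299.295, -632.804, 213.932] pointing down, gripper open.
Joint ranges: [-2.77, 2.77], [-0.74, 2.19], [0, 2.66], [-1.06, 4.2], [0.31, 2.87], [-3.08, 3.08]. Speed limits (rad/s): [1.89, 1.89, 2.39, 3.14, 3.14, 3.14].

## Interface

Orientations are given as a rotation vector (axis times angle).
In Python, from plant import sense, grab_frame, get_calibration, hand_in, grasp_offset gives the robot as it stands.
- The arm moves only by the tool step_arm, never from a script. Its arguments are lists of equal length, an entry for each row: "slide": the shift along the world's x, y, z in mm, a list of three; "delta_rot": the turn, a rotation vector about the world's x, y, z in rad, a list of three; "fingers": the gripper's target within -1 to 1 (shut at 1, half-way at 0, fully open at -1). A call has 1 to 20 rows; each row shifts and turns the commanded pose from where the row before left it; what a row does not reach is not made up. A row lasts 1/8 s, in which the tool goes at most 62.5 mm and 10.7 degrees, less where a joint would pass 70% of its speed; a pose out of reach is approached as far as the arm can. A call is refused whole if a number of a shift passes 62.5 or a number of a turn 0.188, either way. A call with a gripper value outside its range is refused whole. The fingers move at their own pace and stop on an object; the grip force is fixed at half the most. Time passes only in rows, so rows that do not move let the fingers close. It gives the time, the measured TCP pose, the force, the opening and the grip force at its end, in the units of the state.
- sense(): the state, without advancing time (a new reading comes with each control period).
- grab_frame(name): name is "scene" or "top"; returns (picture, depth): 480x640x3 uint8, red, green, blue; 480x640 float32, mm along the optical axis (not along the pixel's ray), 0 where there is no reading.
- get_calibration(name): a dict with "fx", "fy", "cx", "cy" (pixels), "xyz" and "rotation" of the camera in the world. Camera axes: x right, y up, looking along -z (the intrinsics and any distortion apply to the point x, -y, -z); pixel columns grow to the right and rows downward; lengths in mm; the calibration is good to about 2 mm. A picture is of the moment at which its call begins. get_calibration takes no time and is no camera call.
- hand_in(): hands the job in; it is judged then, once.
The state is a dict: "t": time; "joints": joint angles; "qvel": joint speeds; "effort": joint torques, N m; "position": TCP position; "orientation": TCP orientation; "ft_force": force on the tool from outside, world axes, zero at the start; "moment": the same for the moment, N m; "gripper_width": opening from 0.0 (shut) to 1.0 (fully open); "finger_force": force on a finger pad.
Only numpy, scipy, OpenCV 4.12 (cv2) and the standard library are available. Lean on these libraries where they do the work, as an engineer would, in place of code of your own. Each camera call takes 0.05 s, during which the arm holds its last target. There are 200 camera calls.

## Task

Confirm this order's picks on the packing bench: with a fingertip, gently press down the blue button cap in front of the blue bin, then the yellow one, then the red one, each well past half of its travel so that it stays down. Leave the green button up, do not lift, tip or shove any button housing, do not disturb the carton, tape or casting, and finish clear of everything.

Things in the scene. Friction and masses are not known exactly. Their poses are not given: they have to be found in the camera images.
- cap_blue (a joint): how far the blue button cap is pushed down, m: near 0 (0 to 0.0015) up, 0.012 at its end stop. It slides straight down against about 4 N of friction, has no spring, and stays where it is left. Past 0.007 it counts as pressed
- cap_blue_top (a point): centre of the flat soft rubber top, 33 mm across, of the blue round cap (36 mm across); about 46 mm above the bench when up, 34 mm when the cap is fully down and the rubber is let go. The rubber gives 2 N per mm, up to 8 mm, and springs back, so it sinks about 2 mm before the cap starts to slide and cushions the end stop
- puck_blue: loose round black button housing, 64 mm across and 22 mm high, about 0.35 kg, with the blue cap in the middle of its top; it stands on the bench on the robot's side of the blue bin, its centre 45 to 85 mm from the bin's front. Origin: centre of its underside, z up. It must not be lifted or carried
- bin_blue: fixed open blue plastic picking bin with stock in it, 170 mm deep (its x), 112 mm wide (its y), 75 mm high, walls 4 mm; origin: centre of its underside, 6 mm above the bench; its front faces its own -x, towards the robot
- cap_yellow (a joint): how far the yellow button cap is pushed down, m: near 0 (0 to 0.0015) up, 0.012 at its end stop. It slides straight down against about 4 N of friction, has no spring, and stays where it is left. Past 0.007 it counts as pressed
- cap_yellow_top (a point): centre of the flat soft rubber top, 33 mm across, of the yellow round cap (36 mm across); about 46 mm above the bench when up, 34 mm when the cap is fully down and the rubber is let go. The rubber gives 2 N per mm, up to 8 mm, and springs back, so it sinks about 2 mm before the cap starts to slide and cushions the end stop
- puck_yellow: loose round black button housing, 64 mm across and 22 mm high, about 0.35 kg, with the yellow cap in the middle of its top; it stands on the bench on the robot's side of the yellow bin, its centre 45 to 85 mm from the bin's front. Origin: centre of its underside, z up. It must not be lifted or carried
- bin_yellow: fixed open yellow plastic picking bin with stock in it, 170 mm deep (its x), 112 mm wide (its y), 75 mm high, walls 4 mm; origin: centre of its underside, 6 mm above the bench; its front faces its own -x, towards the robot
- cap_red (a joint): how far the red button cap is pushed down, m: near 0 (0 to 0.0015) up, 0.012 at its end stop. It slides straight down against about 4 N of friction, has no spring, and stays where it is left. Past 0.007 it counts as pressed
- cap_red_top (a point): centre of the flat soft rubber top, 33 mm across, of the red round cap (36 mm across); about 46 mm above the bench when up, 34 mm when the cap is fully down and the rubber is let go. The rubber gives 2 N per mm, up to 8 mm, and springs back, so it sinks about 2 mm before the cap starts to slide and cushions the end stop
- puck_red: loose round black button housing, 64 mm across and 22 mm high, about 0.35 kg, with the red cap in the middle of its top; it stands on the bench on the robot's side of the red bin, its centre 45 to 85 mm from the bin's front. Origin: centre of its underside, z up. It must not be lifted or carried
- bin_red: fixed open red plastic picking bin with stock in it, 170 mm deep (its x), 112 mm wide (its y), 75 mm high, walls 4 mm; origin: centre of its underside, 6 mm above the bench; its front faces its own -x, towards the robot
- cap_green (a joint): how far the green button cap is pushed down, m: near 0 (0 to 0.0015) up, 0.012 at its end stop. It slides straight down against about 4 N of friction, has no spring, and stays where it is left. Past 0.007 it counts as pressed (must stay up and unpressed)
- cap_green_top (a point): centre of the flat soft rubber top, 33 mm across, of the green round cap (36 mm across); about 46 mm above the bench when up, 34 mm when the cap is fully down and the rubber is let go. The rubber gives 2 N per mm, up to 8 mm, and springs back, so it sinks about 2 mm before the cap starts to slide and cushions the end stop
- puck_green: loose round black button housing, 64 mm across and 22 mm high, about 0.35 kg, with the green cap in the middle of its top; it stands on the bench on the robot's side of the green bin, its centre 45 to 85 mm from the bin's front. Origin: centre of its underside, z up. It must not be lifted or carried
- bin_green: fixed open green plastic picking bin with stock in it, 170 mm deep (its x), 112 mm wide (its y), 75 mm high, walls 4 mm; origin: centre of its underside, 6 mm above the bench; its front faces its own -x, towards the robot
- rack: fixed dark steel tray under the four bins, 200 mm (x) by 560 mm (y), 6 mm thick, with a 56 mm high lip along its far edge; origin: centre of its underside
- carton: bystander: small closed cardboard carton 90 x 65 x 60 mm, loose; origin: centre of its underside
- tape: bystander: roll of orange tape lying flat, 96 mm across, 48 mm high, loose; origin: centre of its underside
- casting: bystander: flared aluminium casting standing on its 56 mm wide foot, 60 mm high, loose; origin: centre of its underside
Not all that is in view belongs to the job. Leave any purple look-alike of the puck_yellow alone. What is shaped like the puck_blue but purple is not meant.

How it is judged:
By the outcome, as a careful person would: the job done as asked, in the order asked, and still so for the second after the job is handed in, with the robot touching nothing.
It also fails if it takes over 48 s, if anything falls off the work surface, if the arm or the gripper's body presses on something with over 40 N, if the wrist force passes 120 N, or if a joint passes its speed limit or range.

## Working session

There is one attempt and no reset: what is moved stays moved. The work goes in short steps, Python scripts to look and compute and a tool call to move; the robot and the scene stay as the last step left them, time stands still between calls to the robot, and variables do not carry over. Pictures are saved under pics/ and viewed, at most 10 in all, crops included, and the job is handed in when it is done.

Besides the shell and the picture viewer there is one more tool, called in YAML: its name, and indented under it one key for each argument. step_arm: Moves the arm, as the interface text tells. Its arguments: {"type":"object","properties":{"slide":{"type":"array"},"delta_rot":{"type":"array"},"fingers":{"type":"array"}},"required":["slide","delta_rot","fingers"]}

```bash
mkdir -p pics; cat > h.py <<'E'
import numpy as np, cv2
from plant import *
def cap(name,fn):
    im,d=grab_frame(name); cv2.imwrite('pics/'+fn,im[:,:,::-1]); np.save('pics/'+name+'.npy',d); return im,d
def px(name,d,u,v,r=2):
    c=get_calibration(name); z=d[v-r:v+r+1,u-r:u+r+1]; z=np.median(z[z>0])
    p=np.array([(u-c['cx'])/c['fx']*z,-(v-c['cy'])/c['fy']*z,-z])
    R=np.array(c['rotation'],float)
    if R.shape!=(3,3): R=cv2.Rodrigues(R)[0]
    return R@p+np.array(c['xyz'])
E
python3 - <<'E'
from h import *
cap('top','t1.png');cap('scene','s1.png');print(get_calibration('top'),get_calibration('scene'));print(sense(),grasp_offset)
E
```

```text
{'fx': 436.3150577198336, 'fy': 436.3150577198336, 'cx': 314.2421191572907, 'cy': 236.58061493291856, 'xyz': array([ 415.66588194,   -7.82819744, 1033.2443494 ]), 'rotation': array([ 0.1202186 , -0.09243309, -1.57786879])} {'fx': 452.0891984343511, 'fy': 452.0891984343511, 'cx': 317.23347849271374, 'cy': 252.1267057595548, 'xyz': array([1061.07635859,  152.51752287,  870.35916842]), 'rotation': array([0.41002765, 0.54848356, 1.83111995])}
{'t': 0.1, 'joints': array([-1.16228565e+00,  3.79341671e-01,  1.73468223e+00,  7.98855912e-06,
        1.02847220e+00, -3.33009056e-02]), 'qvel': array([-0.00115699, -0.00079602, -0.00069597,  0.00080019,  0.00185796,
       -0.00108528]), 'effort': array([-5.24847710e-03, -7.65039396e+01, -4.35297310e+01,  6.51087658e-02,
        3.97512037e-02, -1.26110382e-05]), 'position': array([ 299.17212213, -632.49055631,  213.38383364]), 'orientation': array([-3.06438414e+00, -6.88164254e-01,  2.54048009e-04]), 'ft_force': array([-0.52339583,  0.42500879, -0.20688619]), 'moment': array([ 0.02903389, -0.04913079, -0.00321453]), 'finger_force': 0.0, 'gripper_width': 1.0045023791437684} 18.8
```

View pics/t1.png

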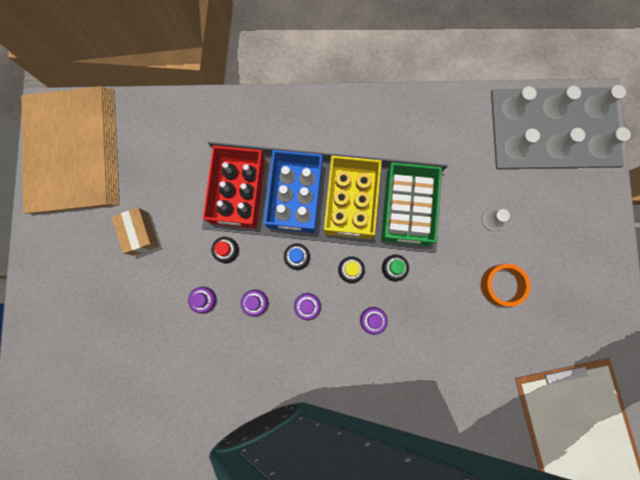

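View pics/s1.png

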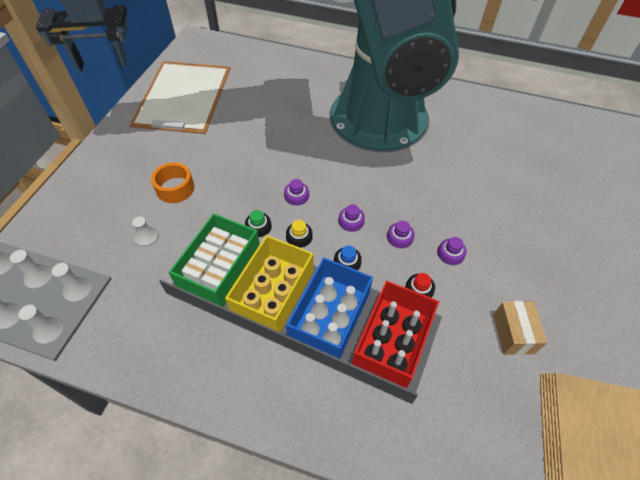

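Top picture: red cap (224,249), blue (296,256), yellow (351,268) and green (396,266) are on black housings in front of their own bins. The four purple look-alikes at (202,300), (254,303), (307,306) and (374,320) are decoys. I'll measure the cap tops from both cameras and confirm in a crop.

```bash
python3 - <<'E'
from h import *
rng={'red':[(0,6),(174,180)],'blue':[(100,118)],'yellow':[(22,32)],'green':[(50,80)],}
seeds={'top':dict(red=(224,249),blue=(296,256),yellow=(351,268),green=(396,266),p1=(202,300),p2=(254,303),p3=(307,306),p4=(374,320)),
'scene':dict(red=(422,283),blue=(348,255),yellow=(299,229),green=(257,218))}
for n in seeds:
    im=cv2.imread(f'pics/{n[0]}1.png'); d=np.load(f'pics/{n}.npy')
    for k,(u,v) in seeds[n].items():
        c=get_calibration(n);R=cv2.Rodrigues(np.array(c['rotation']))[0]
        w=18;P=[]
        hsv=cv2.cvtColor(im,cv2.COLOR_BGR2HSV).astype(int)
        h0=hsv[v,u,0]
        for y in range(v-w,v+w):
            for x in range(u-w,u+w):
                dh=abs(hsv[y,x,0]-h0);dh=min(dh,180-dh)
                if dh<10 and hsv[y,x,1]>110 and d[y,x]>0 :
                    z=d[y,x];p=R@np.array([(x-c['cx'])/c['fx']*z,-(y-c['cy'])/c['fy']*z,-z])+c['xyz']
                    if 38<p[2]<54:P.append(p)
        P=np.array(P)
        if len(P): print(n,k,len(P),P.mean(0).round(1),((P.max(0)+P.min(0))/2).round(1),np.ptp(P,axis=0).round(1))
        print('  bench',px(n,d,u,v-25 if n=='top' and k[0]=='p' else v+25,1).round(1)) if n=='top' else 0
im=cv2.imread('pics/t1.png')[200:340,180:430]
cv2.imwrite('pics/c1.png',cv2.resize(im,None,fx=3.2,fy=3.2,interpolation=2))
E
```

```text
top red 164 [526.7 220.8  44.6] [526.7 221.4  43.9] [32.  31.8 11.2]
  bench [469.2 225.1  -1.8]
top blue 154 [508.3  51.5  45. ] [508.7  52.1  44. ] [31.6 30.  11. ]
  bench [451.1  53.9  -0.9]
top yellow 160 [476.6 -75.7  44.9] [476.4 -75.9  44.4] [29.6 31.8 12.8]
  bench [421.9 -75.4  -1.9]
top green 152 [ 479.8 -177.2   44.9] [ 480.1 -176.8   44.4] [29.6 28.9 12.4]
  bench [ 4.256e+02 -1.805e+02  3.000e-01]
top p1 170 [409.8 271.6  45.1] [410.  272.3  44.8] [29.1 33.  12.1]
  bench [ 4.673e+02  2.771e+02 -4.000e-01]
top p2 156 [402.  149.5  45.4] [402.3 150.4  45.9] [29.  32.   9.6]
  bench [459.1 153.4  -1. ]
top p3 150 [392.6  27.7  45.4] [392.5  27.8  45.3] [28.8 29.2  9.9]
  bench [450.8  27.9  -1.2]
top p4 156 [ 359.9 -123.6   45.5] [ 359.5 -123.3   45.2] [30.6 29.  11. ]
  bench [ 416.7 -128.9    0. ]
scene red 206 [537.4 218.6  45.1] [550.1 214.2  46. ] [76.8 44.5 16. ]
scene blue 184 [519.9  49.8  45. ] [534.3  47.3  46. ] [78.9 39.6 15.6]
scene yellow 148 [480.6 -76.   44.5] [478.5 -76.4  43.2] [33.7 31.7 10.3]
scene green 168 [ 492.6 -179.4   44.7] [ 506.1 -179.7   45.5] [79.7 34.2 14.7]
```

View pics/c1.png

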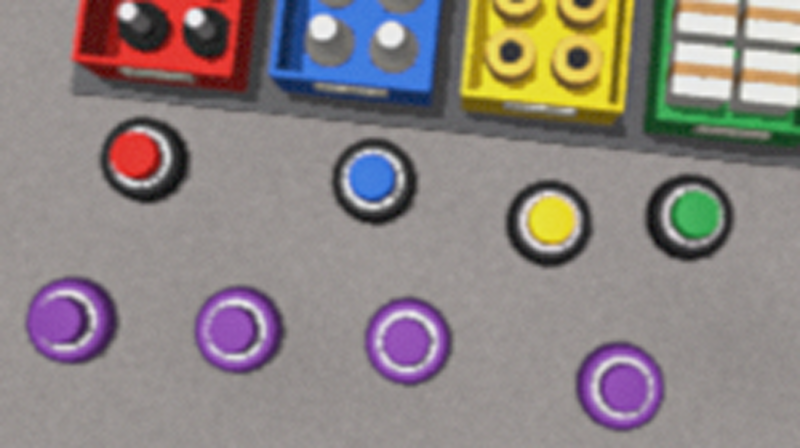

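The crop confirms it: the black housings carry red, blue, yellow and green caps in front of matching bins, and the purple ones sit apart. Cap tops measure about 45 mm high, as expected. Blue is at (508,52), yellow at (477,-76) and red at (527,221). I'll move above blue with the fingers shut and the closing line turned parallel to the rack.

step_arm:
  slide:
    - [13,43,0]
    - [13,43,0]
    - [13,43,0]
    - [13,43,0]
    - [13,43,0]
    - [13,43,0]
    - [13,43,0]
    - [13,43,0]
    - [13,43,0]
    - [13,43,0]
    - [13,43,0]
    - [13,43,0]
    - [13,43,0]
    - [13,43,0]
    - [13,43,0]
    - [13,40,0]
    - [0,0,0]
    - [0,0,0]
  delta_rot:
    - [0,0,-0.033]
    - [0,0,-0.033]
    - [0,0,-0.033]
    - [0,0,-0.033]
    - [0,0,-0.033]
    - [0,0,-0.033]
    - [0,0,-0.033]
    - [0,0,-0.033]
    - [0,0,-0.033]
    - [0,0,-0.033]
    - [0,0,-0.033]
    - [0,0,-0.033]
    - [0,0,-0.033]
    - [0,0,-0.033]
    - [0,0,-0.033]
    - [0,0,-0.033]
    - [0,0,0]
    - [0,0,0]
  fingers: [1,1,1,1,1,1,1,1,1,1,1,1,1,1,1,1,1,1]

```text
t: 2.35
position: [506.9, 51.9, 213.6]
orientation: [3.139, -0.134, -0.001]
ft_force: [-0.0, -0.3, 0.5]
gripper_width: 0.004
finger_force: 0.0
```

Next I descend to z ≈ 65 and take one close look from the scene camera.

step_arm:
  slide:
    - [1,0,-30]
    - [0,0,-30]
    - [0,0,-30]
    - [0,0,-30]
    - [0,0,-20]
    - [0,0,-9]
    - [0,0,0]
  delta_rot:
    - [0,0,0]
    - [0,0,0]
    - [0,0,0]
    - [0,0,0]
    - [0,0,0]
    - [0,0,0]
    - [0,0,0]
  fingers: [1,1,1,1,1,1,1]

```text
t: 3.22
position: [508.0, 51.6, 64.8]
orientation: [3.139, -0.136, -0.001]
ft_force: [-0.1, -0.8, 0.9]
gripper_width: 0.0
finger_force: 0.0
```

```bash
python3 - <<'E'
from h import *
im,d=cap('scene','s2.png'); im=im[170:330,250:450,::-1]
cv2.imwrite('pics/c2.png',cv2.resize(im,None,fx=3.5,fy=3.5,interpolation=2)); s=sense();print(s['position'],s['ft_force'])
E
```

```text
[508.46582778  51.78140516  65.37236312] [-0.82792708 -0.75947456 -0.10705769]
```

View pics/c2.png

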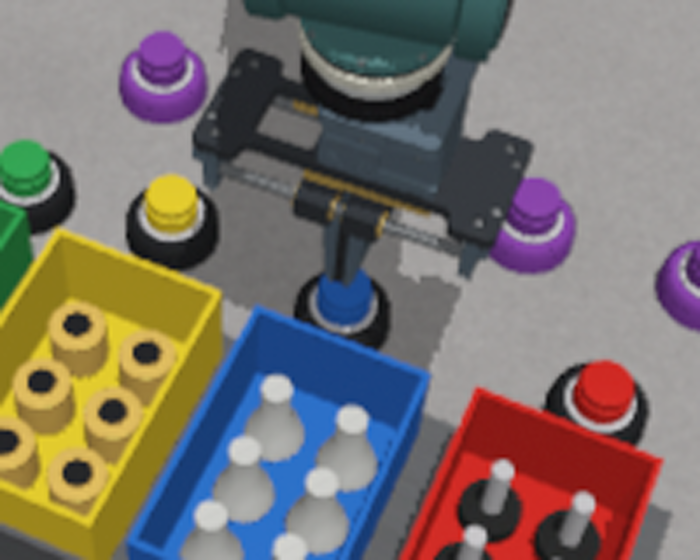

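The fingertip at crop (345,270) is lined up over the blue cap, which sits at crop (345,300). The gripper body is clear of the bins. Now I press gently.

step_arm:
  slide:
    - [0,0,-6]
    - [0,0,-6]
    - [0,0,-4]
    - [0,0,-3]
    - [0,0,-2]
    - [0,0,-2]
    - [0,0,-2]
    - [0,0,-2]
    - [0,0,-2]
    - [0,0,0]
  delta_rot:
    - [0,0,0]
    - [0,0,0]
    - [0,0,0]
    - [0,0,0]
    - [0,0,0]
    - [0,0,0]
    - [0,0,0]
    - [0,0,0]
    - [0,0,0]
    - [0,0,0]
  fingers: [1,1,1,1,1,1,1,1,1,1]

```text
t: 4.53
position: [508.3, 52.2, 35.8]
orientation: [-3.139, 0.135, 0.0]
ft_force: [-1.9, 0.1, 2.9]
gripper_width: 0.005
finger_force: 1.7
```

step_arm:
  slide:
    - [0,0,-1]
    - [0,0,-1]
    - [0,0,-1]
    - [0,0,0]
    - [0,0,0]
  delta_rot:
    - [0,0,0]
    - [0,0,0]
    - [0,0,0]
    - [0,0,0]
    - [0,0,0]
  fingers: [1,1,1,1,1]

```text
t: 5.15
position: [508.2, 52.2, 32.9]
orientation: [3.139, -0.135, -0.0]
ft_force: [-1.5, 1.1, 3.2]
gripper_width: 0.005
finger_force: 1.7
```

step_arm:
  slide:
    - [0,0,-1]
    - [0,0,0]
    - [0,0,3]
    - [0,0,5]
    - [0,0,10]
    - [0,0,20]
    - [0,0,30]
    - [-7,-30,20]
    - [-8,-33,0]
    - [-8,-33,0]
    - [-8,-32,0]
    - [0,0,0]
    - [0,0,0]
  delta_rot:
    - [0,0,0]
    - [0,0,0]
    - [0,0,0]
    - [0,0,0]
    - [0,0,0]
    - [0,0,0]
    - [0,0,0]
    - [0,0,0]
    - [0,0,0]
    - [0,0,0]
    - [0,0,0]
    - [0,0,0]
    - [0,0,0]
  fingers: [1,1,1,1,1,1,1,1,1,1,1,1,1]

```text
t: 6.78
position: [477.5, -75.6, 120.3]
orientation: [-3.139, 0.136, -0.001]
ft_force: [0.0, 0.3, 0.2]
gripper_width: 0.005
finger_force: 0.0
```

```bash
cat > m.py <<'E'
from h import *
import sys
n='scene'
im,d=grab_frame(n);bgr=np.ascontiguousarray(im[:,:,::-1]);cv2.imwrite('pics/'+sys.argv[1],cv2.resize(bgr[170:330,230:460],None,fx=3.4,fy=3.4,interpolation=2))
for k,u,v in [('red',422,283),('blue',348,255),('yellow',299,229),('green',257,218)]:
    for dv in (-3,0,3,5): print(k,dv,px(n,d,u,v+dv,1).round(1),end=' ')
    print()
s=sense();print(s['position'],s['ft_force'])
E
python3 m.py c3.png
```

```text
red -3 [530.8 219.1  44.7] red 0 [538.6 220.4  45.6] red 3 [543.5 222.1  42. ] red 5 [543.6 223.7  34.5] 
blue -3 [505.2  49.5  33.8] blue 0 [512.1  51.5  32.5] blue 3 [520.1  53.8  33. ] blue 5 [524.8  55.2  32.5] 
yellow -3 [480.5 -74.9  45.8] yellow 0 [487.8 -72.3  44.8] yellow 3 [494.1 -70.1  42.4] yellow 5 [494.  -70.3  34.4] 
green -3 [ 481.4 -177.9   45.4] green 0 [ 489.2 -174.7   44.9] green 3 [ 495.5 -172.4   42.2] green 5 [ 496.4 -172.7   35.6] 
[477.57333886 -75.32735408 120.26030447] [0.38436081 0.31884816 0.19790758]
```

View pics/c3.png

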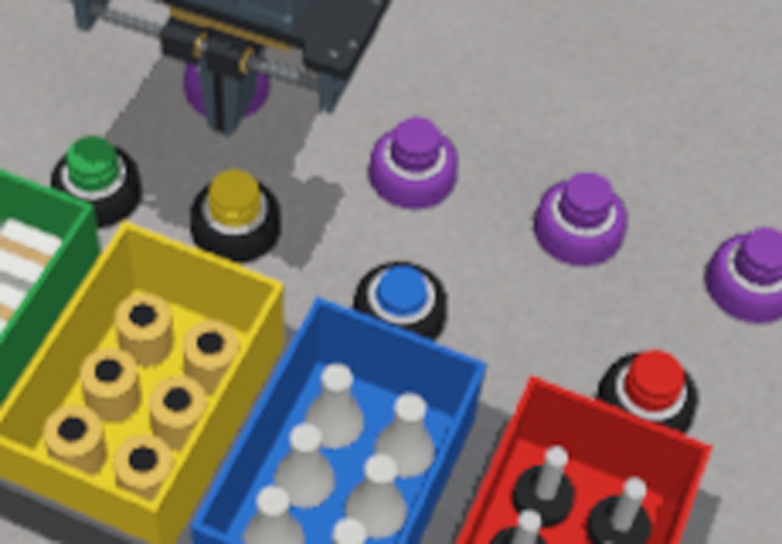

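The blue cap at crop (402,288) is down: its top is now about 33 mm high, and it was 45. Yellow, green and red are still up at 45. Next is yellow, with the same profile.

step_arm:
  slide:
    - [0,0,-20]
    - [0,0,-20]
    - [0,0,-15]
    - [0,0,-10]
    - [0,0,-6]
    - [0,0,-3]
    - [0,0,-2]
    - [0,0,-2]
    - [0,0,-2]
    - [0,0,-2]
    - [0,0,-2]
    - [0,0,-1]
    - [0,0,-1]
    - [0,0,-1]
    - [0,0,-1]
    - [0,0,0]
  delta_rot:
    - [0,0,0]
    - [0,0,0]
    - [0,0,0]
    - [0,0,0]
    - [0,0,0]
    - [0,0,0]
    - [0,0,0]
    - [0,0,0]
    - [0,0,0]
    - [0,0,0]
    - [0,0,0]
    - [0,0,0]
    - [0,0,0]
    - [0,0,0]
    - [0,0,0]
    - [0,0,0]
  fingers: [1,1,1,1,1,1,1,1,1,1,1,1,1,1,1,1]

```text
t: 8.82
position: [477.4, -75.8, 31.9]
orientation: [3.139, -0.135, 0.0]
ft_force: [0.2, 1.8, 4.3]
gripper_width: 0.004
finger_force: 2.3
```

step_arm:
  slide:
    - [0,0,3]
    - [0,0,5]
    - [0,0,10]
    - [0,0,20]
    - [0,0,30]
    - [0,0,20]
    - [5,33,0]
    - [5,33,0]
    - [5,33,0]
    - [5,33,0]
    - [6,33,0]
    - [6,33,0]
    - [6,33,0]
    - [6,33,0]
    - [6,33,0]
    - [0,0,0]
    - [0,0,0]
  delta_rot:
    - [0,0,0]
    - [0,0,0]
    - [0,0,0]
    - [0,0,0]
    - [0,0,0]
    - [0,0,0]
    - [0,0,0]
    - [0,0,0]
    - [0,0,0]
    - [0,0,0]
    - [0,0,0]
    - [0,0,0]
    - [0,0,0]
    - [0,0,0]
    - [0,0,0]
    - [0,0,0]
    - [0,0,0]
  fingers: [1,1,1,1,1,1,1,1,1,1,1,1,1,1,1,1,1]

```text
t: 10.95
position: [526.9, 220.9, 120.2]
orientation: [3.138, -0.135, -0.0]
ft_force: [-0.3, 0.4, -0.9]
gripper_width: 0.004
finger_force: 0.0
```

```bash
python3 m.py c4.png
```

```text
red -3 [530.9 219.1  44.9] red 0 [537.8 220.5  44.5] red 3 [543.3 222.1  41.8] red 5 [545.1 223.5  36.9] 
blue -3 [505.   49.4  33.4] blue 0 [512.4  51.6  33. ] blue 3 [520.7  53.9  34. ] blue 5 [524.7  55.2  32.4] 
yellow -3 [471.9 -78.3  33.6] yellow 0 [479.5 -75.5  32.9] yellow 3 [488.1 -72.5  33.6] yellow 5 [491.4 -71.4  30.6] 
green -3 [ 480.7 -178.3   44.4] green 0 [ 489.8 -174.4   45.7] green 3 [ 494.3 -173.1   40.4] green 5 [ 497.1 -172.3   36.7] 
[526.94000322 220.54360025 120.06737685] [ 0.4970724  -0.44781995 -0.10662296]
```

Yellow is down, with its top at about 33 mm. Red is next.

step_arm:
  slide:
    - [0,0,-20]
    - [0,0,-20]
    - [0,0,-15]
    - [0,0,-10]
    - [0,0,-6]
    - [0,0,-3]
    - [0,0,-2]
    - [0,0,-2]
    - [0,0,-2]
    - [0,0,-2]
    - [0,0,-2]
    - [0,0,-1]
    - [0,0,-1]
    - [0,0,-1]
    - [0,0,-1]
    - [0,0,0]
  delta_rot:
    - [0,0,0]
    - [0,0,0]
    - [0,0,0]
    - [0,0,0]
    - [0,0,0]
    - [0,0,0]
    - [0,0,0]
    - [0,0,0]
    - [0,0,0]
    - [0,0,0]
    - [0,0,0]
    - [0,0,0]
    - [0,0,0]
    - [0,0,0]
    - [0,0,0]
    - [0,0,0]
  fingers: [1,1,1,1,1,1,1,1,1,1,1,1,1,1,1,1]

```text
t: 13.0
position: [527.4, 221.2, 31.9]
orientation: [-3.139, 0.135, -0.0]
ft_force: [-0.5, 0.6, 4.5]
gripper_width: 0.011
finger_force: 2.3
```

step_arm:
  slide:
    - [0,0,3]
    - [0,0,5]
    - [0,0,10]
    - [0,0,20]
    - [0,0,30]
    - [0,0,30]
    - [0,0,30]
    - [0,0,30]
    - [0,0,20]
    - [0,0,0]
    - [0,0,0]
    - [0,0,0]
  delta_rot:
    - [0,0,0]
    - [0,0,0]
    - [0,0,0]
    - [0,0,0]
    - [0,0,0]
    - [0,0,0]
    - [0,0,0]
    - [0,0,0]
    - [0,0,0]
    - [0,0,0]
    - [0,0,0]
    - [0,0,0]
  fingers: [1,1,1,1,1,1,1,1,1,1,1,1]

```text
t: 14.5
position: [526.7, 220.9, 208.8]
orientation: [3.138, -0.135, -0.003]
ft_force: [-0.6, 0.3, 0.1]
gripper_width: 0.006
finger_force: 0.0
```

```bash
python3 m.py c5.png
```

```text
red -3 [523.3 220.   33.1] red 0 [531.2 221.4  33.9] red 3 [537.8 222.9  32.9] red 5 [541.5 223.9  31.1] 
blue -3 [505.   49.4  33.4] blue 0 [513.1  51.7  34.1] blue 3 [521.2  54.   34.8] blue 5 [525.1  55.3  32.9] 
yellow -3 [472.1 -78.2  33.9] yellow 0 [480.7 -75.1  34.5] yellow 3 [488.4 -72.4  34. ] yellow 5 [492.3 -71.   31.9] 
green -3 [ 482.  -177.6   46.1] green 0 [ 489.7 -174.4   45.6] green 3 [ 495.7 -172.3   42.5] green 5 [ 496.3 -172.8   35.4] 
[526.82357819 221.01740232 208.88706103] [0.2358542  0.13685973 0.20755519]
```

View pics/c5.png

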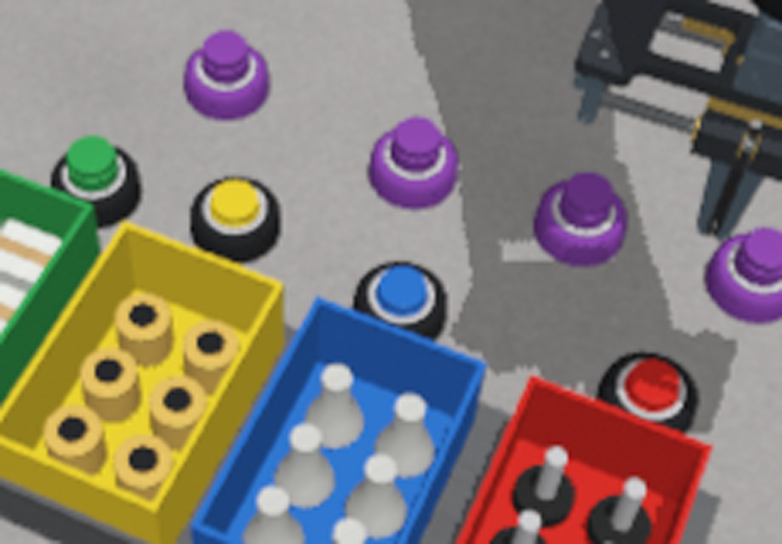

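The picture shows red at crop (652,385), blue (402,288) and yellow (235,200) down, with tops at about 34 mm. Green at (92,160) is still up, no housing has moved, and the gripper is clear at z ≈ 209.

```bash
python3 -c "
from plant import *
print(hand_in())"
```

```text
the job is handed in; nothing more can be done
None
```

I pressed the blue, yellow and red caps down in that order (tops measured at about 34 mm, against 45 mm when up), left green up, saw no button housing move, lifted the arm clear and handed the job in.

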